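# Find the stamped parts crate and push it to the dispatch line

### The arm

A 6-joint arm with a two-finger parallel gripper is mounted at the origin on the work surface. World frame = base frame: x ahead of the robot, y to its left, z up, the work surface at z = 0. Lengths are in m, angles in rad, forces in N, time in s.
With the tool pointing down it reaches from about 0.275 to 0.825 m from the base axis. Payload 5.2 kg.
Tool frame: the origin (TCP) lies at the very end of the fingers, on their centre line; the grasp point (between the pads) lies 19 mm behind it; z points along the fingers, y is the line along which they close (so a half turn about z gives the same grasp; the last joint's range is limited). The gripper opens to 93 mm and grips with 3 to 60 N. Pads are 15 mm wide; open, the fingers measure 128 mm over their backs; the gripper's body (75 mm by 188 mm) begins 65 mm behind the grasp point.
Start: joints at [-1.319, 0.259, 1.535, -0, 1.348, -0.203], TCP at [0.242, -0.494, 0.219] pointing down, gripper open.
Joint ranges: [-3.14, 3.14], [-0.91, 2.08], [0.19, 2.58], [-1.22, 4.36], [0.22, 2.71], [-3.12, 3.12]. Speed limits (rad/s): [2.57, 2.57, 3.14, 3.14, 3.14, 3.14].

### API

Orientations are given as a rotation vector (axis times angle).
In Python, from plant import readout, vision, job gives the robot as it stands.
- The arm moves only by the tool apply_moves, never from a script. Its argument "plan" is a list of rows, each an object of numbers: "hand": the finger opening in mm, from 0 to 93; "dx", "dy", "dz": the shift along the tool's x, y, z in mm; "rx", "ry", "rz": the turn, a rotation vector about the tool's x, y, z in degrees. A call has exactly 10 rows; each row is the pose to reach, as a shift and turn from the pose commanded when the call began, along the tool's axes at that moment; what a row does not reach only later rows make up. A row lasts 1/10 s, in which the tool goes at most 50 mm and 8.59 degrees, less where a joint would pass 70% of its speed; a pose out of reach is approached as far as the arm can. A call with a gripper value outside its range is refused whole. The fingers move at their own pace and stop on an object; "squeeze" is the grip in N (left out, the last holds). Time passes only in rows, so rows that repeat a pose let the fingers close, or fill a call up. It gives the time, the measured TCP pose, the force, the opening and the grip force at its end, in the units of the state.
- readout.observe(): the state, without advancing time (a new reading comes with each control period).
- vision.read_camera(name): name is "side" or "top" or "wrist"; returns a dict with "color" (420x560x3 uint8, red, green, blue), "intrinsics" (3x3 intrinsics, pixels), "rvec" (rotation vector, rad) and "tvec" (3), from world to camera coordinates, as OpenCV has them; the wrist camera has in their place "T_tool_cam" (4x4, takes a point from camera to tool coordinates, whose origin is the TCP and whose axes are the flange's). Camera axes: x right, y down, z forward; pixel columns grow to the right and rows downward; lengths in m; the calibration is good to about 2 mm. A picture is of the moment at which its call begins: read the wrist's pose just before it. There is no depth.
- job.hand_in(): hands the job in; it is judged then, once.
The state is a dict: "clock": time; "joint_positions": joint angles; "dq": joint speeds; "joint_efforts": joint torques, N m; "tcp_pos": TCP position; "ee_rot": TCP orientation; "contact_force": force on the tool from outside, world axes, zero at the start; "wrist_torque": the same for the moment, N m; "width": opening from 0.0 (shut) to 1.0 (fully open); "finger_force": force on a finger pad.
Only numpy, scipy, OpenCV 4.12 (cv2) and the standard library are available. Lean on these libraries where they do the work, as an engineer would, in place of code of your own. Each camera call takes 0.05 s, during which the arm holds its last target. There are 200 camera calls.

### The job

One of the two grey parts crates has a white stamp, a disc with a dark cross in it, on its underside. Tip each crate over towards the robot, so that it lies on its side with the underside facing away from the robot, then push the stamped one sideways along the bench until the dispatch line (the dark tape) runs under its middle, both crates still lying on their sides. Only push with the fingers: do not lift or carry a crate, keep the unstamped crate clear of the line, and leave everything else on the bench where it is.

Things in the scene. Friction and masses are not known exactly. Their poses are not given: they have to be found in the camera images.
- crate_a: lidded grey plastic crate, closed box 80 (own x) x 110 (own y) x 150 mm tall (own z), 0.35 to 0.7 kg, left or right of the line. Origin: centre of its underside; at the start z is up, x roughly away from the robot. Pushed near the top of its far face it tips about its near lower edge, falls by itself past about 28 degrees, then lies with own x up, 80 mm high.
- crate_b: lidded grey plastic crate, closed box 80 (own x) x 110 (own y) x 150 mm tall (own z), 0.35 to 0.7 kg, left or right of the line. Origin: centre of its underside; at the start z is up, x roughly away from the robot. Pushed near the top of its far face it tips about its near lower edge, falls by itself past about 28 degrees, then lies with own x up, 80 mm high.
- stamp (a point): centre of the white printed stamp (disc of 76 mm diameter with a dark cross in it). It is at the centre of the underside of one of the two crates, the one to dispatch; hidden from view while that crate stands. The other crate's underside is plain.
- crate_a_mid (a point): middle of crate_a, 75 mm above its underside along its own z
- crate_b_mid (a point): middle of crate_b, 75 mm above its underside along its own z
- crate_a_edge (a point): middle of crate_a's lower edge on its own -x side, towards the robot: the edge it tips about; stays on the bench
- crate_b_edge (a point): middle of crate_b's lower edge on its own -x side, towards the robot: the edge it tips about; stays on the bench
- line: dispatch line: strip of dark tape flat on the bench between the crates, 380 mm long along its own x (roughly away from the robot), 25 mm wide along its own y; origin at its centre, on the bench
- jar: bystander: closed jar 60 mm across, 85 mm tall, beyond the line; origin at the centre of its underside
- wrench: bystander: wrench 150 mm long lying flat between the crates; its length along its own x
- mug: bystander: white mug 80 mm across, 90 mm tall, far left; origin under its centre
- oil_filter: bystander: round blue oil filter 76 mm across, 80 mm tall, far right; origin under its centre
- tape_roll: bystander: roll of black tape 90 mm across, 25 mm tall, near the robot on the right; origin under its centre
- screwdriver: bystander: screwdriver lying flat at the left-hand side; its length along its own x
- bolt_tray: bystander: open steel tray 120 x 160 x 40 mm at the right-hand side; origin under its centre
Mind the look-alikes: they are no part of the job. What is shaped like the crate_b but orange is not meant.

How it is judged:
By the outcome, as a careful person would: the job done as asked, in the order asked, and still so for the second after the job is handed in, with the robot touching nothing.
It also fails if it takes over 70 s, if anything falls off the work surface, if the arm or the gripper's body presses on something with over 40 N, if the wrist force passes 120 N, or if a joint passes its speed limit or range.

## Working session

There is one attempt and no reset: what is moved stays moved. The work goes in short steps, Python scripts to look and compute and a tool call to move; the robot and the scene stay as the last step left them, time stands still between calls to the robot, and variables do not carry over. Pictures are saved under pics/ and viewed, at most 10 in all, crops included, and the job is handed in when it is done.

Besides the shell and the picture viewer there is one more tool, called after "Request:" in YAML: its name, and indented under it one key for each argument. apply_moves: Moves the arm, as the interface text tells. Its arguments: {"type":"object","properties":{"plan":{"type":"array"},"squeeze":{"type":"number"}},"required":["plan"]}

```bash
ls; mkdir -p pics; python3 - <<'E'
from plant import readout, vision
import cv2, numpy as np
s=readout.observe(); print({k:np.round(v,3) for k,v in s.items()})
for n in ("top","side"):
    c=vision.read_camera(n); cv2.imwrite(f"pics/{n}0.png",c["color"][:,:,::-1])
    R=cv2.Rodrigues(np.array(c["rvec"]))[0]; print(n,np.round(c["intrinsics"],1).tolist(),np.round(-R.T@np.array(c["tvec"]).ravel(),3),np.round(R,2).tolist())
E
```

```text
pics
{'clock': np.float64(0.0), 'joint_positions': array([-1.319,  0.259,  1.536,  0.   ,  1.348, -0.203]), 'dq': array([ 0.   ,  0.   ,  0.   ,  0.001,  0.   , -0.   ]), 'joint_efforts': array([-1.0000e-03, -4.3731e+01, -2.8400e+01,  7.2000e-02,  4.1000e-02,
       -0.0000e+00]), 'tcp_pos': array([ 0.241, -0.494,  0.218]), 'ee_rot': array([-3.059, -0.708,  0.   ]), 'contact_force': array([ 0.509,  0.495, -0.311]), 'wrist_torque': array([-0.02 , -0.028,  0.005]), 'finger_force': np.float64(0.0), 'width': np.float64(0.996)}
top [[493.8, 0.0, 279.6], [0.0, 493.8, 210.8], [0.0, 0.0, 1.0]] [ 0.398 -0.002  1.496] [[-0.02, -1.0, 0.0], [-0.99, 0.02, -0.1], [0.1, -0.01, -0.99]]
side [[434.4, 0.0, 281.3], [0.0, 434.4, 208.2], [0.0, 0.0, 1.0]] [-0.281  0.7    0.854] [[-0.64, -0.77, 0.02], [-0.46, 0.36, -0.81], [0.62, -0.53, -0.58]]
```

View pics/top0.png

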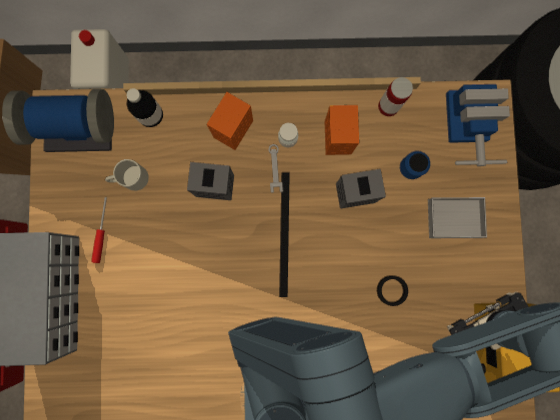

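View pics/side0.png

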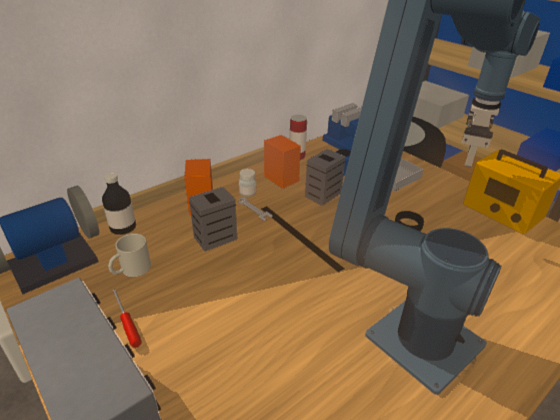

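Top view: the grey crates are at about (211,180) left and (361,188) right. The look-alikes are the orange boxes at (230,120) and (342,130), which are the wrong colour. The line runs from (285,173) to (284,297), the wrench is at (275,168) and the jar at (288,133). Next I'll enlarge the crop around the crates and measure.

```bash
cat > h.py <<'E'
import cv2, numpy as np
from plant import readout, vision
def cam(n):
    c=vision.read_camera(n); R=cv2.Rodrigues(np.array(c["rvec"],float))[0]
    return c["color"],np.array(c["intrinsics"]),R,np.array(c["tvec"],float).ravel()
def onz(px,K,R,t,z):
    px=np.atleast_2d(np.asarray(px,float)); C=-R.T@t
    d=(R.T@np.linalg.inv(K)@np.c_[px,np.ones(len(px))].T).T
    return C+d*((z-C[2])/d[:,2])[:,None]
def grey(img):
    h=cv2.cvtColor(img,cv2.COLOR_RGB2HSV); return ((h[...,1]<50)&(h[...,2]<150)).astype(np.uint8)
E
python3 - <<'E'
from h import *
img,K,R,t=cam("top")
cv2.imwrite("pics/crop.png",cv2.resize(img[95:305,160:440],None,fx=2.8,fy=2.8,interpolation=cv2.INTER_CUBIC)[:,:,::-1])
for n,(u0,u1,v0,v1) in dict(L=(180,245,150,210),R=(325,395,160,215)).items():
    r=img[v0:v1,u0:u1]; g=grey(r)
    v=cv2.cvtColor(r,cv2.COLOR_RGB2GRAY); print(n,np.histogram(v[g>0],bins=12))
h=cv2.cvtColor(img,cv2.COLOR_RGB2HSV)
m=np.zeros(h.shape[:2],np.uint8); m[150:310,265:300]=(h[150:310,265:300,2]<60)
ys,xs=np.nonzero(m); (c,s,a)=cv2.minAreaRect(np.c_[xs,ys].astype(np.float32)); b=cv2.boxPoints((c,s,a))
print("line",c,s,np.round(onz(b,K,R,t,0),3).tolist())
print("misc",np.round(onz([(288,133)],K,R,t,.085),3),"wrench",np.round(onz([(272,147),(276,190)],K,R,t,.005),3),"tape",np.round(onz([(392,291)],K,R,t,.025),3),"filter",onz([(415,163)],K,R,t,.08),"orange",onz([(230,112),(342,117)],K,R,t,.15))
E
```

```text
L (array([120,  21,  35, 120, 146,  36,  17,  26,  18,  25,  35, 775]), array([13.        , 19.08333333, 25.16666667, 31.25      , 37.33333333,
       43.41666667, 49.5       , 55.58333333, 61.66666667, 67.75      ,
       73.83333333, 79.91666667, 86.        ]))
R (array([136,  15,  25,  95,  87,  96,  36,  11,  20,  18,  69, 757]), array([15.        , 20.91666667, 26.83333333, 32.75      , 38.66666667,
       44.58333333, 50.5       , 56.41666667, 62.33333333, 68.25      ,
       74.16666667, 80.08333333, 86.        ]))
line (284.0645446777344, 234.50103759765625) (7.724802017211914, 123.1130142211914) [[0.295, -0.005, 0.0], [0.668, -0.021, 0.0], [0.667, -0.045, 0.0], [0.294, -0.029, 0.0]]
misc [[ 0.77  -0.043  0.085]] wrench [[ 0.749  0.005  0.005]
 [ 0.615 -0.004  0.005]] tape [[ 0.303 -0.338  0.025]] filter [[ 0.67364522 -0.41065749  0.08      ]] orange [[ 0.81712027  0.11982248  0.15      ]
 [ 0.79542369 -0.19299044  0.15      ]]
```

View pics/crop.png

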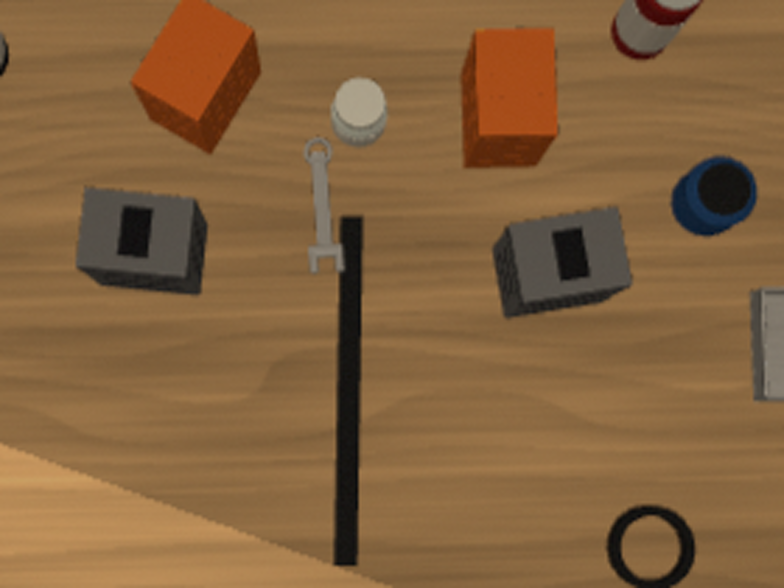

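Crop: the grey crates are at crop (140,230) and (568,255). Both fit the description in colour and in having a dark lid patch, and the orange boxes behind them do not. Next I'll measure the top faces at z=0.15.

```bash
python3 - <<'E'
from h import *
img,K,R,t=cam("top")
for n,(u0,u1,v0,v1) in dict(L=(180,245,150,210),R=(325,395,160,215)).items():
    r=img[v0:v1,u0:u1]; g=grey(r)&(cv2.cvtColor(r,cv2.COLOR_RGB2GRAY)>72)
    c=max(cv2.findContours(g.astype(np.uint8),0,1)[0],key=cv2.contourArea)
    pts=onz(c[:,0]+[u0,v0],K,R,t,.15)[:,:2]
    (m,s,a)=cv2.minAreaRect((pts*1000).astype(np.float32)); b=cv2.boxPoints((m,s,a))
    print(n,"centre",np.round(m,1),"size",np.round(s,1),"ang",round(a,1),np.round(b).tolist())
E
```

```text
L centre [632.9 183.3] size [105.9  75.7] ang 82.8 [[589.0, 135.0], [664.0, 126.0], [677.0, 231.0], [602.0, 241.0]]
R centre [ 600.3 -244.4] size [ 75.4 107.6] ang 7.8 [[556.0, -196.0], [570.0, -303.0], [645.0, -293.0], [630.0, -186.0]]
```

```bash
cat >> h.py <<'E'
def go(*targets):
    s=readout.observe(); Rt=cv2.Rodrigues(np.array(s["ee_rot"]))[0]; p=np.array(s["tcp_pos"])
    yaw=np.degrees(np.arctan2(Rt[1,0],Rt[0,0]))
    print("tcp",np.round(p*1000,1),"yaw",round(yaw,1),"tilt",np.round(Rt[:,2],3),"F",np.round(s["contact_force"],1),"t",s["clock"],"q",np.round(s["joint_positions"],2))
    for x,y,z,w in targets: print((x,y,z,w),"d",np.round(Rt.T@(np.array([x,y,z])-p)*1000,0),"rz",round(yaw-w,1))
E
python3 -c "
from h import *
go((.678,-.234,.22,7.8),(.678,-.234,.135,7.8))"
```

```text
tcp [ 241.5 -493.8  218.1] yaw 26.1 tilt [-0.     0.001 -1.   ] F [-0.1 -0.5  0.5] t 0.2 q [-1.32  0.26  1.54  0.    1.35 -0.2 ]
(0.678, -0.234, 0.22, 7.8) d [506. -42.  -2.] rz 18.3
(0.678, -0.234, 0.135, 7.8) d [506. -42.  83.] rz 18.3
```

Request:
apply_moves:
  plan:
    - {"hand": 50, "dx": 45, "dy": -4, "dz": -2, "rz": 2}
    - {"hand": 50, "dx": 90, "dy": -8, "dz": -2, "rz": 4}
    - {"hand": 50, "dx": 135, "dy": -12, "dz": -2, "rz": 6}
    - {"hand": 50, "dx": 180, "dy": -16, "dz": -2, "rz": 8}
    - {"hand": 50, "dx": 225, "dy": -20, "dz": -2, "rz": 10}
    - {"hand": 50, "dx": 270, "dy": -24, "dz": -2, "rz": 12}
    - {"hand": 50, "dx": 315, "dy": -28, "dz": -2, "rz": 14}
    - {"hand": 50, "dx": 360, "dy": -32, "dz": -2, "rz": 16}
    - {"hand": 50, "dx": 405, "dy": -36, "dz": -2, "rz": 18}
    - {"hand": 50, "dx": 450, "dy": -40, "dz": -2, "rz": 18.3}

```text
invalid input
```

```bash
python3 -c "
from h import *
go((.678,-.234,.22,7.8),(.678,-.234,.135,7.8))"
```

```text
tcp [ 241.5 -493.8  218.1] yaw 26.1 tilt [-0.     0.001 -1.   ] F [-0.1 -0.5  0.5] t 0.2 q [-1.32  0.26  1.54  0.    1.35 -0.2 ]
(0.678, -0.234, 0.22, 7.8) d [506. -42.  -2.] rz 18.3
(0.678, -0.234, 0.135, 7.8) d [506. -42.  83.] rz 18.3
```

The call was refused, probably because every row needs all of the keys. I'll send it again with all of them.

Request:
apply_moves:
  plan:
    - {"hand": 50, "dx": 45, "dy": -4, "dz": -2, "rx": 0, "ry": 0, "rz": 2}
    - {"hand": 50, "dx": 90, "dy": -8, "dz": -2, "rx": 0, "ry": 0, "rz": 4}
    - {"hand": 50, "dx": 135, "dy": -12, "dz": -2, "rx": 0, "ry": 0, "rz": 6}
    - {"hand": 50, "dx": 180, "dy": -16, "dz": -2, "rx": 0, "ry": 0, "rz": 8}
    - {"hand": 50, "dx": 225, "dy": -20, "dz": -2, "rx": 0, "ry": 0, "rz": 10}
    - {"hand": 50, "dx": 270, "dy": -24, "dz": -2, "rx": 0, "ry": 0, "rz": 12}
    - {"hand": 50, "dx": 315, "dy": -28, "dz": -2, "rx": 0, "ry": 0, "rz": 14}
    - {"hand": 50, "dx": 360, "dy": -32, "dz": -2, "rx": 0, "ry": 0, "rz": 16}
    - {"hand": 50, "dx": 405, "dy": -36, "dz": -2, "rx": 0, "ry": 0, "rz": 18}
    - {"hand": 50, "dx": 450, "dy": -40, "dz": -2, "rx": 0, "ry": 0, "rz": 18.3}
  squeeze: 20

```text
clock: 1.2
tcp_pos: [0.6297, -0.2592, 0.2204]
ee_rot: [-3.134, -0.211, 0.001]
contact_force: [0.5, -0.5, 0.2]
width: 0.537
finger_force: 0.0
```

```bash
python3 -c "
from h import *
go((.678,-.234,.22,7.8),(.678,-.234,.135,7.8))"
```

```text
tcp [ 629.7 -259.2  220.4] yaw 7.7 tilt [-0.  0. -1.] F [ 0.5 -0.5  0.2] t 1.2 q [-0.55  0.5   1.18 -0.    1.47  0.88]
(0.678, -0.234, 0.22, 7.8) d [ 51. -18.   0.] rz -0.1
(0.678, -0.234, 0.135, 7.8) d [ 51. -18.  85.] rz -0.1
```

Request:
apply_moves:
  plan:
    - {"hand": 50, "dx": 25, "dy": -9, "dz": 0, "rx": 0, "ry": 0, "rz": 0}
    - {"hand": 50, "dx": 51, "dy": -18, "dz": 0, "rx": 0, "ry": 0, "rz": 0}
    - {"hand": 50, "dx": 51, "dy": -18, "dz": 0, "rx": 0, "ry": 0, "rz": 0}
    - {"hand": 50, "dx": 51, "dy": -18, "dz": 20, "rx": 0, "ry": 0, "rz": 0}
    - {"hand": 50, "dx": 51, "dy": -18, "dz": 45, "rx": 0, "ry": 0, "rz": 0}
    - {"hand": 50, "dx": 51, "dy": -18, "dz": 70, "rx": 0, "ry": 0, "rz": 0}
    - {"hand": 50, "dx": 51, "dy": -18, "dz": 85, "rx": 0, "ry": 0, "rz": 0}
    - {"hand": 50, "dx": 41, "dy": -18, "dz": 85, "rx": 0, "ry": 0, "rz": 0}
    - {"hand": 50, "dx": 33, "dy": -18, "dz": 85, "rx": 0, "ry": 0, "rz": 0}
    - {"hand": 50, "dx": 25, "dy": -18, "dz": 85, "rx": 0, "ry": 0, "rz": 0}

```text
clock: 2.2
tcp_pos: [0.6504, -0.2401, 0.1374]
ee_rot: [3.133, 0.212, 0.003]
contact_force: [0.4, 0.1, -0.1]
width: 0.535
finger_force: 0.0
```

Request:
apply_moves:
  plan:
    - {"hand": 50, "dx": -8, "dy": 0, "dz": 0, "rx": 0, "ry": 0, "rz": 0}
    - {"hand": 50, "dx": -16, "dy": 0, "dz": 0, "rx": 0, "ry": 0, "rz": 0}
    - {"hand": 50, "dx": -24, "dy": 0, "dz": 0, "rx": 0, "ry": 0, "rz": 0}
    - {"hand": 50, "dx": -30, "dy": 0, "dz": 0, "rx": 0, "ry": 0, "rz": 0}
    - {"hand": 50, "dx": -36, "dy": 0, "dz": 0, "rx": 0, "ry": 0, "rz": 0}
    - {"hand": 50, "dx": -42, "dy": 0, "dz": 0, "rx": 0, "ry": 0, "rz": 0}
    - {"hand": 50, "dx": -48, "dy": 0, "dz": 0, "rx": 0, "ry": 0, "rz": 0}
    - {"hand": 50, "dx": -54, "dy": 0, "dz": 0, "rx": 0, "ry": 0, "rz": 0}
    - {"hand": 50, "dx": -60, "dy": 0, "dz": 0, "rx": 0, "ry": 0, "rz": 0}
    - {"hand": 50, "dx": -60, "dy": 0, "dz": 0, "rx": 0, "ry": 0, "rz": 0}

```text
clock: 3.2
tcp_pos: [0.5901, -0.2474, 0.1353]
ee_rot: [-3.134, -0.212, 0.002]
contact_force: [-0.3, -0.1, -1.0]
width: 0.539
finger_force: 0.0
```

```bash
python3 -c "
from h import *
go()
a=cam('side')[0][100:300,150:450]; b=cam('top')[0][80:280,150:450]
cv2.imwrite('pics/t1.png',np.vstack([cv2.resize(x,(750,300) if 0 else (450,300)) for x in (a,b)])[:,:,::-1])"
```

```text
tcp [ 590.1 -247.4  135.3] yaw 7.7 tilt [-0.001  0.001 -1.   ] F [-0.3 -0.1 -1. ] t 3.2 q [-0.57  0.48  1.42 -0.    1.25  0.87]
```

View pics/t1.png

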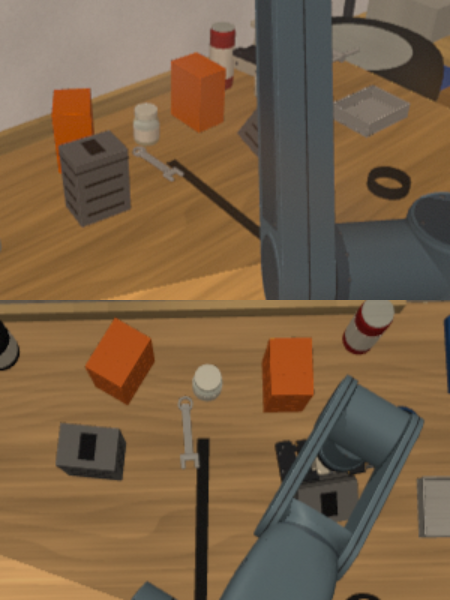

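The side panel shows the right crate leaning at about (255,130), close to its balance point. I'll keep pushing.

Request:
apply_moves:
  plan:
    - {"hand": 50, "dx": -7, "dy": 0, "dz": 0, "rx": 0, "ry": 0, "rz": 0}
    - {"hand": 50, "dx": -14, "dy": 0, "dz": 0, "rx": 0, "ry": 0, "rz": 0}
    - {"hand": 50, "dx": -21, "dy": 0, "dz": 0, "rx": 0, "ry": 0, "rz": 0}
    - {"hand": 50, "dx": -28, "dy": 0, "dz": 0, "rx": 0, "ry": 0, "rz": 0}
    - {"hand": 50, "dx": -28, "dy": 0, "dz": 0, "rx": 0, "ry": 0, "rz": 0}
    - {"hand": 50, "dx": -28, "dy": 0, "dz": -20, "rx": 0, "ry": 0, "rz": 0}
    - {"hand": 50, "dx": -28, "dy": 0, "dz": -45, "rx": 0, "ry": 0, "rz": 0}
    - {"hand": 50, "dx": -28, "dy": 0, "dz": -75, "rx": 0, "ry": 0, "rz": 0}
    - {"hand": 50, "dx": -28, "dy": 0, "dz": -95, "rx": 0, "ry": 0, "rz": 0}
    - {"hand": 50, "dx": -28, "dy": 0, "dz": -95, "rx": 0, "ry": 0, "rz": 0}

```text
clock: 4.3
tcp_pos: [0.5651, -0.2522, 0.2343]
ee_rot: [3.13, 0.212, 0.009]
contact_force: [0.2, 0.9, 0.1]
width: 0.537
finger_force: 0.0
```

```bash
python3 -c "
from h import *
# L: far face centre (.673,.178), yaw -7.2
go((.62,-.05,.23,0),(.711,.173,.23,-7.2),(.711,.173,.135,-7.2))"
```

```text
tcp [ 565.1 -252.2  234.3] yaw 7.8 tilt [ 0.006 -0.004 -1.   ] F [0.2 0.9 0.1] t 4.3 q [-0.6   0.37  1.34  0.    1.42  0.84]
(0.62, -0.05, 0.23, 0) d [  82. -193.    4.] rz 7.8
(0.711, 0.173, 0.23, -7.2) d [ 202. -402.    4.] rz 15.0
(0.711, 0.173, 0.135, -7.2) d [ 201. -402.   99.] rz 15.0
```

Request:
apply_moves:
  plan:
    - {"hand": 50, "dx": 20, "dy": -40, "dz": 4, "rx": 0, "ry": 0, "rz": 1.5}
    - {"hand": 50, "dx": 40, "dy": -80, "dz": 4, "rx": 0, "ry": 0, "rz": 3}
    - {"hand": 50, "dx": 60, "dy": -120, "dz": 4, "rx": 0, "ry": 0, "rz": 4.5}
    - {"hand": 50, "dx": 80, "dy": -160, "dz": 4, "rx": 0, "ry": 0, "rz": 6}
    - {"hand": 50, "dx": 100, "dy": -200, "dz": 4, "rx": 0, "ry": 0, "rz": 7.5}
    - {"hand": 50, "dx": 120, "dy": -240, "dz": 4, "rx": 0, "ry": 0, "rz": 9}
    - {"hand": 50, "dx": 140, "dy": -280, "dz": 4, "rx": 0, "ry": 0, "rz": 10.5}
    - {"hand": 50, "dx": 160, "dy": -320, "dz": 4, "rx": 0, "ry": 0, "rz": 12}
    - {"hand": 50, "dx": 180, "dy": -360, "dz": 4, "rx": 0, "ry": 0, "rz": 13.5}
    - {"hand": 50, "dx": 202, "dy": -402, "dz": 4, "rx": 0, "ry": 0, "rz": 15}

```text
clock: 5.3
tcp_pos: [0.7091, 0.176, 0.2247]
ee_rot: [3.135, -0.201, -0.003]
contact_force: [1.5, -0.0, 0.6]
width: 0.538
finger_force: 0.0
```

```bash
python3 -c "
from h import *
go((.711,.173,.135,-7.2))
b=cam('top')[0][80:290,150:430]
cv2.imwrite('pics/t2.png',cv2.resize(b,None,fx=2,fy=2)[:,:,::-1])"
```

```text
tcp [709.1 176.  224.7] yaw -7.3 tilt [-0.002 -0.    -1.   ] F [ 1.5 -0.   0.6] t 5.3 q [ 0.09  0.59  1.01 -0.    1.54  1.79]
(0.711, 0.173, 0.135, -7.2) d [ 2.  3. 90.] rz -0.1
```

View pics/t2.png

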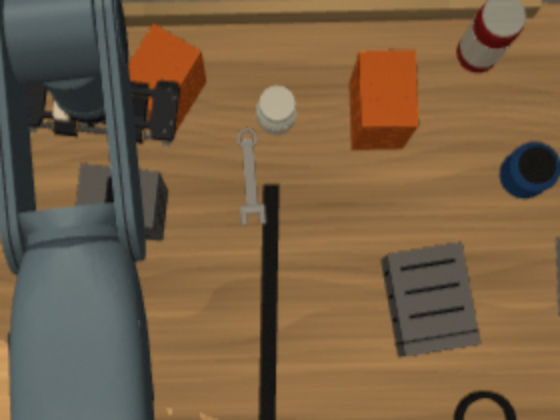

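The right crate now lies on its side at view (432,300), and nothing else has moved. Next is the left crate: descend behind it and push.

Request:
apply_moves:
  plan:
    - {"hand": 50, "dx": 2, "dy": 3, "dz": 20, "rx": 0, "ry": 0, "rz": 0}
    - {"hand": 50, "dx": 2, "dy": 3, "dz": 45, "rx": 0, "ry": 0, "rz": 0}
    - {"hand": 50, "dx": 2, "dy": 3, "dz": 70, "rx": 0, "ry": 0, "rz": 0}
    - {"hand": 50, "dx": 2, "dy": 3, "dz": 88, "rx": 0, "ry": 0, "rz": 0}
    - {"hand": 50, "dx": 2, "dy": 3, "dz": 88, "rx": 0, "ry": 0, "rz": 0}
    - {"hand": 50, "dx": -8, "dy": 3, "dz": 88, "rx": 0, "ry": 0, "rz": 0}
    - {"hand": 50, "dx": -16, "dy": 3, "dz": 88, "rx": 0, "ry": 0, "rz": 0}
    - {"hand": 50, "dx": -24, "dy": 3, "dz": 88, "rx": 0, "ry": 0, "rz": 0}
    - {"hand": 50, "dx": -31, "dy": 3, "dz": 88, "rx": 0, "ry": 0, "rz": 0}
    - {"hand": 50, "dx": -38, "dy": 3, "dz": 88, "rx": 0, "ry": 0, "rz": 0}

```text
clock: 6.35
tcp_pos: [0.672, 0.1762, 0.14]
ee_rot: [-3.135, 0.198, -0.006]
contact_force: [2.2, -0.8, 2.0]
width: 0.539
finger_force: 1.3
```

Request:
apply_moves:
  plan:
    - {"hand": 50, "dx": -7, "dy": 0, "dz": 0, "rx": 0, "ry": 0, "rz": 0}
    - {"hand": 50, "dx": -14, "dy": 0, "dz": 0, "rx": 0, "ry": 0, "rz": 0}
    - {"hand": 50, "dx": -21, "dy": 0, "dz": 0, "rx": 0, "ry": 0, "rz": 0}
    - {"hand": 50, "dx": -28, "dy": 0, "dz": 0, "rx": 0, "ry": 0, "rz": 0}
    - {"hand": 50, "dx": -35, "dy": 0, "dz": 0, "rx": 0, "ry": 0, "rz": 0}
    - {"hand": 50, "dx": -42, "dy": 0, "dz": 0, "rx": 0, "ry": 0, "rz": 0}
    - {"hand": 50, "dx": -49, "dy": 0, "dz": 0, "rx": 0, "ry": 0, "rz": 0}
    - {"hand": 50, "dx": -56, "dy": 0, "dz": 0, "rx": 0, "ry": 0, "rz": 0}
    - {"hand": 50, "dx": -63, "dy": 0, "dz": 0, "rx": 0, "ry": 0, "rz": 0}
    - {"hand": 50, "dx": -70, "dy": 0, "dz": 0, "rx": 0, "ry": 0, "rz": 0}

```text
clock: 7.35
tcp_pos: [0.601, 0.1852, 0.1385]
ee_rot: [3.135, -0.198, -0.001]
contact_force: [-0.6, 0.4, -0.6]
width: 0.532
finger_force: 0.0
```

Request:
apply_moves:
  plan:
    - {"hand": 50, "dx": -6, "dy": 0, "dz": 0, "rx": 0, "ry": 0, "rz": 0}
    - {"hand": 50, "dx": -10, "dy": 0, "dz": 0, "rx": 0, "ry": 0, "rz": 0}
    - {"hand": 50, "dx": -10, "dy": 0, "dz": 0, "rx": 0, "ry": 0, "rz": 0}
    - {"hand": 50, "dx": -10, "dy": 0, "dz": 0, "rx": 0, "ry": 0, "rz": 0}
    - {"hand": 50, "dx": -10, "dy": 0, "dz": -20, "rx": 0, "ry": 0, "rz": 0}
    - {"hand": 50, "dx": 5, "dy": 0, "dz": -40, "rx": 0, "ry": 0, "rz": 0}
    - {"hand": 50, "dx": 35, "dy": 0, "dz": -60, "rx": 0, "ry": 0, "rz": 0}
    - {"hand": 50, "dx": 70, "dy": 0, "dz": -80, "rx": 0, "ry": 0, "rz": 0}
    - {"hand": 50, "dx": 110, "dy": 0, "dz": -100, "rx": 0, "ry": 0, "rz": 0}
    - {"hand": 50, "dx": 150, "dy": 0, "dz": -120, "rx": 0, "ry": 0, "rz": 0}

```text
clock: 8.35
tcp_pos: [0.7521, 0.1659, 0.2599]
ee_rot: [-3.135, 0.198, -0.002]
contact_force: [1.4, 0.3, 0.7]
width: 0.534
finger_force: 0.0
```

```bash
python3 -c "
from h import *
go()
c=vision.read_camera('wrist'); print(np.round(c['T_tool_cam'],2).tolist(),np.round(c['intrinsics'],0).tolist())
b=cam('top')[0]
cv2.imwrite('pics/t3.png',np.hstack([cv2.resize(x,(400,300)) for x in(b,c['color'])])[:,:,::-1])"
```

```text
tcp [752.1 165.9 259.9] yaw -7.2 tilt [ 0.001  0.    -1.   ] F [1.4 0.3 0.7] t 8.35 q [0.07 0.67 0.79 0.   1.68 1.77]
[[0.0, -0.96, -0.29, 0.08], [1.0, 0.0, 0.0, 0.0], [-0.0, -0.29, 0.96, -0.17], [0.0, 0.0, 0.0, 1.0]] [[346.0, 0.0, 274.0], [0.0, 346.0, 212.0], [0.0, 0.0, 1.0]]
```

View pics/t3.png

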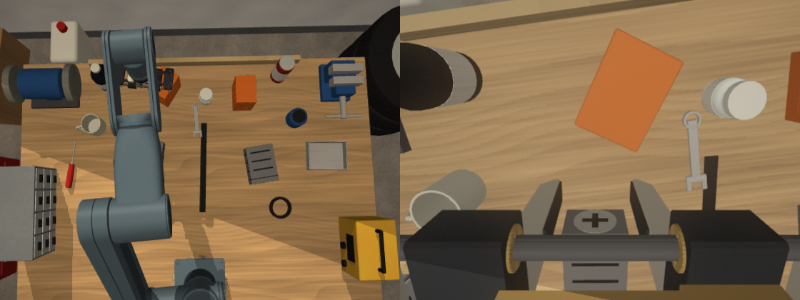

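The wrist picture, at about (595,218) of the joined view, shows a disc with a dark cross on the far-facing side of the left crate, so the left one is stamped. The right one lies at (261,163). Now I'll move round to the left of the stamped crate, with the tool yaw at about 83°.

```bash
python3 -c "
from h import *
go((.52,.36,.26,83))
i,K,R,t=cam('top'); print(onz([(128,175)],K,R,t,.09))"
```

```text
tcp [756.7 164.2 259.6] yaw -7.4 tilt [ 0.007 -0.    -1.   ] F [ 0.4  0.1 -0.4] t 8.45 q [ 0.07  0.67  0.78 -0.    1.68  1.77]
(0.52, 0.36, 0.26, 83) d [-260. -164.   -2.] rz -90.4
[[0.65648177 0.4215293  0.09      ]]
```

Request:
apply_moves:
  plan:
    - {"hand": 70, "dx": -26, "dy": -16, "dz": 0, "rx": 0, "ry": 0, "rz": -8}
    - {"hand": 70, "dx": -52, "dy": -33, "dz": 0, "rx": 0, "ry": 0, "rz": -16}
    - {"hand": 70, "dx": -78, "dy": -49, "dz": 0, "rx": 0, "ry": 0, "rz": -24}
    - {"hand": 70, "dx": -104, "dy": -66, "dz": 0, "rx": 0, "ry": 0, "rz": -32}
    - {"hand": 70, "dx": -130, "dy": -82, "dz": 0, "rx": 0, "ry": 0, "rz": -40}
    - {"hand": 70, "dx": -156, "dy": -98, "dz": 0, "rx": 0, "ry": 0, "rz": -48}
    - {"hand": 70, "dx": -182, "dy": -115, "dz": 0, "rx": 0, "ry": 0, "rz": -56}
    - {"hand": 70, "dx": -208, "dy": -131, "dz": 0, "rx": 0, "ry": 0, "rz": -64}
    - {"hand": 70, "dx": -234, "dy": -148, "dz": 0, "rx": 0, "ry": 0, "rz": -72}
    - {"hand": 70, "dx": -260, "dy": -164, "dz": 0, "rx": 0, "ry": 0, "rz": -80}

```text
clock: 9.5
tcp_pos: [0.5105, 0.362, 0.258]
ee_rot: [-2.523, -1.871, 0.002]
contact_force: [0.0, -0.1, -0.3]
width: 0.752
finger_force: 0.0
```

```bash
cat >> h.py <<'E'
def wrist():
    s=readout.observe(); c=vision.read_camera('wrist'); T=np.eye(4)
    T[:3,:3]=cv2.Rodrigues(np.array(s["ee_rot"]))[0]; T[:3,3]=s["tcp_pos"]; T=T@np.array(c["T_tool_cam"])
    R=T[:3,:3].T; return c["color"],np.array(c["intrinsics"]),R,-R@T[:3,3]
E
python3 -c "
from h import *
go((.52,.36,.26,83))
i,K,R,t=wrist(); j=cam('top')[0]
cv2.imwrite('pics/w4.png',np.hstack([i[:,:400],j[100:,130:530][:320].repeat(1,0) if 0 else cv2.resize(j[80:290,150:430],(400,420))])[:,:,::-1])"
```

```text
tcp [510.5 362.  258. ] yaw 73.1 tilt [-0.002 -0.    -1.   ] F [ 0.  -0.1 -0.3] t 9.5 q [0.44 0.38 1.27 0.   1.49 0.73]
(0.52, 0.36, 0.26, 83) d [ 1. 10. -2.] rz -9.9
```

View pics/w4.png

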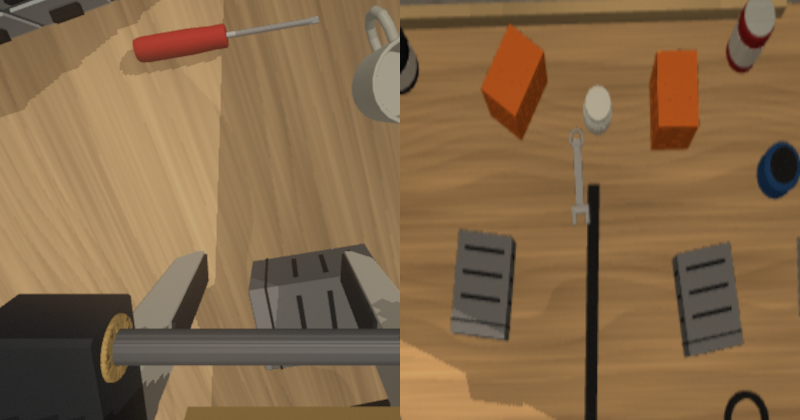

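Both crates lie flat. In the right panel the stamped one is at (483,285), the other at (708,298), and the line is clear. The top view is now unobstructed, so I'll measure the stamped crate there at z=0.08.

```bash
cat >> h.py <<'E'
def lying(u0,u1,v0,v1):
    img,K,R,t=cam("top"); r=img[v0:v1,u0:u1]
    g=grey(r)&(cv2.cvtColor(r,cv2.COLOR_RGB2GRAY)>66); g=cv2.morphologyEx(g.astype(np.uint8),cv2.MORPH_CLOSE,np.ones((3,3)))
    c=max(cv2.findContours(g,0,1)[0],key=cv2.contourArea)
    m,s,a=cv2.minAreaRect((onz(c[:,0]+[u0,v0],K,R,t,.08)[:,:2]*1000).astype(np.float32))
    print("crate",np.round(m,1),np.round(s,1),round(a,1),np.round(cv2.boxPoints((m,s,a))).tolist(), "line y here",round(-5-12-(m[0]-295)*.043,1))
E
python3 -c "
from h import *
lying(175,245,185,260); lying(330,400,190,270)
go((.515,.285,.035,83))"
```

```text
crate [516.3 198. ] [107.  146.3] 82.8 [[437.0, 154.0], [582.0, 136.0], [596.0, 242.0], [450.0, 260.0]] line y here -26.5
crate [ 483.9 -260.4] [144.9 108. ] 8.0 [[405.0, -217.0], [420.0, -324.0], [563.0, -304.0], [548.0, -197.0]] line y here -25.1
tcp [511.8 361.7 258.5] yaw 72.8 tilt [-0.    -0.001 -1.   ] F [0.9 0.6 0.6] t 9.7 q [ 0.44  0.38  1.27 -0.    1.49  0.74]
(0.515, 0.285, 0.035, 83) d [-72.  26. 224.] rz -10.2
```

```bash
python3 -c "
from h import *
go((.528,.300,.25,82.8),(.528,.300,.028,82.8))"
```

```text
tcp [511.8 361.7 258.5] yaw 72.8 tilt [-0.    -0.001 -1.   ] F [0.9 0.6 0.6] t 9.7 q [ 0.44  0.38  1.27 -0.    1.49  0.74]
(0.528, 0.3, 0.25, 82.8) d [-54.  34.   9.] rz -10.0
(0.528, 0.3, 0.028, 82.8) d [-54.  34. 231.] rz -10.0
```

Request:
apply_moves:
  plan:
    - {"hand": 70, "dx": -27, "dy": 17, "dz": 5, "rx": 0, "ry": 0, "rz": -5}
    - {"hand": 70, "dx": -54, "dy": 34, "dz": 30, "rx": 0, "ry": 0, "rz": -10}
    - {"hand": 70, "dx": -54, "dy": 34, "dz": 65, "rx": 0, "ry": 0, "rz": -10}
    - {"hand": 70, "dx": -54, "dy": 34, "dz": 100, "rx": 0, "ry": 0, "rz": -10}
    - {"hand": 70, "dx": -54, "dy": 34, "dz": 135, "rx": 0, "ry": 0, "rz": -10}
    - {"hand": 70, "dx": -54, "dy": 34, "dz": 170, "rx": 0, "ry": 0, "rz": -10}
    - {"hand": 70, "dx": -54, "dy": 34, "dz": 200, "rx": 0, "ry": 0, "rz": -10}
    - {"hand": 70, "dx": -54, "dy": 34, "dz": 220, "rx": 0, "ry": 0, "rz": -10}
    - {"hand": 70, "dx": -54, "dy": 34, "dz": 231, "rx": 0, "ry": 0, "rz": -10}
    - {"hand": 70, "dx": -54, "dy": 34, "dz": 231, "rx": 0, "ry": 0, "rz": -10}

```text
clock: 10.7
tcp_pos: [0.529, 0.2987, 0.0259]
ee_rot: [-2.359, -2.074, 0.005]
contact_force: [-0.7, 0.2, 1.1]
width: 0.754
finger_force: 0.0
```

```bash
python3 -c "
from h import *
go((.523,.253,.03,82.8),(.496,.035,.03,82.8))"
```

```text
tcp [529.  298.7  25.9] yaw 82.6 tilt [-0.003 -0.001 -1.   ] F [-0.7  0.2  1.1] t 10.7 q [ 0.33  0.55  1.61 -0.    0.99  0.46]
(0.523, 0.253, 0.03, 82.8) d [-46.  -0.  -4.] rz -0.2
(0.496, 0.035, 0.03, 82.8) d [-266.    1.   -4.] rz -0.2
```

Request:
apply_moves:
  plan:
    - {"hand": 70, "dx": -15, "dy": 0, "dz": -2, "rx": 0, "ry": 0, "rz": 0}
    - {"hand": 70, "dx": -25, "dy": 0, "dz": -2, "rx": 0, "ry": 0, "rz": 0}
    - {"hand": 70, "dx": -32, "dy": 0, "dz": -2, "rx": 0, "ry": 0, "rz": 0}
    - {"hand": 70, "dx": -37, "dy": 0, "dz": -2, "rx": 0, "ry": 0, "rz": 0}
    - {"hand": 70, "dx": -43, "dy": 0, "dz": -2, "rx": 0, "ry": 0, "rz": 0}
    - {"hand": 70, "dx": -51, "dy": 0, "dz": -2, "rx": 0, "ry": 0, "rz": 0}
    - {"hand": 70, "dx": -60, "dy": 0, "dz": -2, "rx": 0, "ry": 0, "rz": 0}
    - {"hand": 70, "dx": -70, "dy": 0, "dz": -2, "rx": 0, "ry": 0, "rz": 0}
    - {"hand": 70, "dx": -80, "dy": 0, "dz": -2, "rx": 0, "ry": 0, "rz": 0}
    - {"hand": 70, "dx": -90, "dy": 0, "dz": -2, "rx": 0, "ry": 0, "rz": 0}

```text
clock: 11.7
tcp_pos: [0.5194, 0.2114, 0.0306]
ee_rot: [2.357, 2.077, 0.005]
contact_force: [0.0, 6.1, 2.9]
width: 0.754
finger_force: 2.6
```

Request:
apply_moves:
  plan:
    - {"hand": 70, "dx": -10, "dy": 0, "dz": 0, "rx": 0, "ry": 0, "rz": 0}
    - {"hand": 70, "dx": -20, "dy": 0, "dz": 0, "rx": 0, "ry": 0, "rz": 0}
    - {"hand": 70, "dx": -31, "dy": 0, "dz": 0, "rx": 0, "ry": 0, "rz": 0}
    - {"hand": 70, "dx": -42, "dy": 0, "dz": 0, "rx": 0, "ry": 0, "rz": 0}
    - {"hand": 70, "dx": -53, "dy": 0, "dz": 0, "rx": 0, "ry": 0, "rz": 0}
    - {"hand": 70, "dx": -64, "dy": 0, "dz": 0, "rx": 0, "ry": 0, "rz": 0}
    - {"hand": 70, "dx": -75, "dy": 0, "dz": 0, "rx": 0, "ry": 0, "rz": 0}
    - {"hand": 70, "dx": -86, "dy": 0, "dz": 0, "rx": 0, "ry": 0, "rz": 0}
    - {"hand": 70, "dx": -95, "dy": 0, "dz": 0, "rx": 0, "ry": 0, "rz": 0}
    - {"hand": 70, "dx": -100, "dy": 0, "dz": 0, "rx": 0, "ry": 0, "rz": 0}

```text
clock: 12.7
tcp_pos: [0.5066, 0.1116, 0.0305]
ee_rot: [2.357, 2.076, 0.004]
contact_force: [0.9, 5.4, 3.9]
width: 0.751
finger_force: 3.0
```

```bash
python3 -c "
from h import *
go((.496,.035,.03,82.8))
a=cam('side')[0][120:320,150:430]; b=cam('top')[0][100:310,170:420]
cv2.imwrite('pics/p5.png',np.hstack([cv2.resize(x,(390,300)) for x in(a,b)])[:,:,::-1])"
```

```text
tcp [506.6 111.6  30.5] yaw 82.7 tilt [ 0.002  0.001 -1.   ] F [0.9 5.4 3.9] t 12.7 q [0.   0.41 1.84 0.   0.89 0.13]
(0.496, 0.035, 0.03, 82.8) d [-77.  -1.   0.] rz -0.1
```

View pics/p5.png

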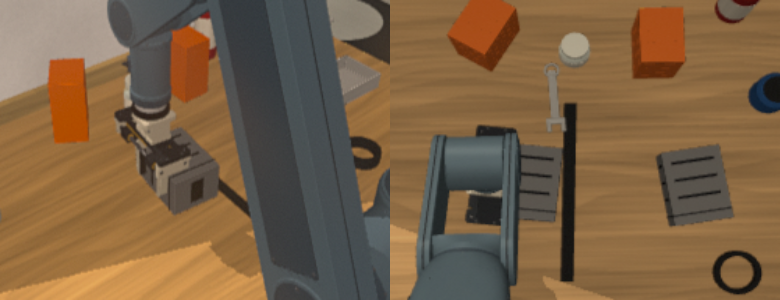

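The push is going well. The stamped crate's right edge, at about (562,190), nearly touches the line, and the wrench is clear. I'll push most of the rest, back off and measure.

Request:
apply_moves:
  plan:
    - {"hand": 70, "dx": -10, "dy": 0, "dz": 0, "rx": 0, "ry": 0, "rz": 0}
    - {"hand": 70, "dx": -20, "dy": 0, "dz": 0, "rx": 0, "ry": 0, "rz": 0}
    - {"hand": 70, "dx": -30, "dy": 0, "dz": 0, "rx": 0, "ry": 0, "rz": 0}
    - {"hand": 70, "dx": -40, "dy": 0, "dz": 0, "rx": 0, "ry": 0, "rz": 0}
    - {"hand": 70, "dx": -50, "dy": 0, "dz": 0, "rx": 0, "ry": 0, "rz": 0}
    - {"hand": 70, "dx": -58, "dy": 0, "dz": 0, "rx": 0, "ry": 0, "rz": 0}
    - {"hand": 70, "dx": -64, "dy": 0, "dz": 0, "rx": 0, "ry": 0, "rz": 0}
    - {"hand": 70, "dx": -66, "dy": 0, "dz": 0, "rx": 0, "ry": 0, "rz": 0}
    - {"hand": 70, "dx": -66, "dy": 0, "dz": 0, "rx": 0, "ry": 0, "rz": 0}
    - {"hand": 70, "dx": -56, "dy": 0, "dz": 0, "rx": 0, "ry": 0, "rz": 0}

```text
clock: 13.8
tcp_pos: [0.4985, 0.0553, 0.0294]
ee_rot: [2.358, 2.076, -0.002]
contact_force: [-0.2, 0.1, -1.0]
width: 0.75
finger_force: 0.0
```

Request:
apply_moves:
  plan:
    - {"hand": 70, "dx": 20, "dy": 0, "dz": 0, "rx": 0, "ry": 0, "rz": 0}
    - {"hand": 70, "dx": 60, "dy": 0, "dz": 0, "rx": 0, "ry": 0, "rz": 0}
    - {"hand": 70, "dx": 100, "dy": 0, "dz": 0, "rx": 0, "ry": 0, "rz": 0}
    - {"hand": 70, "dx": 140, "dy": 0, "dz": 0, "rx": 0, "ry": 0, "rz": 0}
    - {"hand": 70, "dx": 180, "dy": 0, "dz": 0, "rx": 0, "ry": 0, "rz": 0}
    - {"hand": 70, "dx": 180, "dy": 0, "dz": 0, "rx": 0, "ry": 0, "rz": 0}
    - {"hand": 70, "dx": 180, "dy": 0, "dz": 0, "rx": 0, "ry": 0, "rz": 0}
    - {"hand": 70, "dx": 180, "dy": 0, "dz": 0, "rx": 0, "ry": 0, "rz": 0}
    - {"hand": 70, "dx": 180, "dy": 0, "dz": 0, "rx": 0, "ry": 0, "rz": 0}
    - {"hand": 70, "dx": 180, "dy": 0, "dz": 0, "rx": 0, "ry": 0, "rz": 0}

```text
clock: 14.8
tcp_pos: [0.5215, 0.2333, 0.0297]
ee_rot: [2.359, 2.075, -0.001]
contact_force: [0.6, -0.6, 0.1]
width: 0.753
finger_force: 0.0
```

```bash
python3 -c "
from h import *
go()
lying(250,320,185,270); lying(330,400,190,270)"
```

```text
tcp [521.5 233.3  29.7] yaw 82.7 tilt [-0. -0. -1.] F [ 0.6 -0.6  0.1] t 14.8 q [ 0.23  0.49  1.71 -0.    0.95  0.35]
crate [489.9 -16.4] [106.8 148.3] 82.8 [[410.0, -60.0], [557.0, -79.0], [570.0, 27.0], [423.0, 46.0]] line y here -25.4
crate [ 484.1 -260.4] [145.3 107.9] 7.8 [[405.0, -217.0], [419.0, -324.0], [563.0, -304.0], [549.0, -197.0]] line y here -25.1
```

The crate is 9 mm short. The push has to end at tcp y≈37, which is dx -198 from here.

Request:
apply_moves:
  plan:
    - {"hand": 70, "dx": -40, "dy": 0, "dz": 0, "rx": 0, "ry": 0, "rz": 0}
    - {"hand": 70, "dx": -80, "dy": 0, "dz": 0, "rx": 0, "ry": 0, "rz": 0}
    - {"hand": 70, "dx": -120, "dy": 0, "dz": 0, "rx": 0, "ry": 0, "rz": 0}
    - {"hand": 70, "dx": -150, "dy": 0, "dz": 0, "rx": 0, "ry": 0, "rz": 0}
    - {"hand": 70, "dx": -170, "dy": 0, "dz": 0, "rx": 0, "ry": 0, "rz": 0}
    - {"hand": 70, "dx": -182, "dy": 0, "dz": 0, "rx": 0, "ry": 0, "rz": 0}
    - {"hand": 70, "dx": -188, "dy": 0, "dz": 0, "rx": 0, "ry": 0, "rz": 0}
    - {"hand": 70, "dx": -193, "dy": 0, "dz": 0, "rx": 0, "ry": 0, "rz": 0}
    - {"hand": 70, "dx": -198, "dy": 0, "dz": 0, "rx": 0, "ry": 0, "rz": 0}
    - {"hand": 70, "dx": -198, "dy": 0, "dz": 0, "rx": 0, "ry": 0, "rz": 0}

```text
clock: 15.9
tcp_pos: [0.4967, 0.0383, 0.0297]
ee_rot: [2.356, 2.077, 0.0]
contact_force: [-0.5, 0.3, 1.1]
width: 0.752
finger_force: 0.3
```

Request:
apply_moves:
  plan:
    - {"hand": 70, "dx": 15, "dy": 0, "dz": 0, "rx": 0, "ry": 0, "rz": 0}
    - {"hand": 70, "dx": 45, "dy": 0, "dz": 0, "rx": 0, "ry": 0, "rz": 0}
    - {"hand": 70, "dx": 85, "dy": 0, "dz": -20, "rx": 0, "ry": 0, "rz": 0}
    - {"hand": 70, "dx": 120, "dy": 0, "dz": -50, "rx": 0, "ry": 0, "rz": 0}
    - {"hand": 70, "dx": 155, "dy": 0, "dz": -80, "rx": 0, "ry": 0, "rz": 0}
    - {"hand": 70, "dx": 190, "dy": 0, "dz": -110, "rx": 0, "ry": 0, "rz": 0}
    - {"hand": 70, "dx": 220, "dy": 0, "dz": -140, "rx": 0, "ry": 0, "rz": 0}
    - {"hand": 70, "dx": 250, "dy": 0, "dz": -170, "rx": 0, "ry": 0, "rz": 0}
    - {"hand": 70, "dx": 250, "dy": 0, "dz": -180, "rx": 0, "ry": 0, "rz": 0}
    - {"hand": 70, "dx": 250, "dy": 0, "dz": -180, "rx": 0, "ry": 0, "rz": 0}

```text
clock: 16.9
tcp_pos: [0.5286, 0.287, 0.211]
ee_rot: [2.353, 2.078, 0.004]
contact_force: [-0.1, -0.1, -0.6]
width: 0.753
finger_force: 0.0
```

```bash
python3 -c "
from h import *
go()
lying(250,320,185,270)
b=cam('top')[0]; cv2.imwrite('pics/f.png',b[:,:,::-1])"
```

```text
tcp [528.6 287.  211. ] yaw 82.9 tilt [ 0.003  0.    -1.   ] F [-0.1 -0.1 -0.6] t 16.9 q [ 0.31  0.35  1.42 -0.    1.36  0.44]
crate [489.1 -24.1] [106.9 148.6] 82.8 [[409.0, -68.0], [556.0, -86.0], [570.0, 20.0], [422.0, 38.0]] line y here -25.3
```

View pics/f.png

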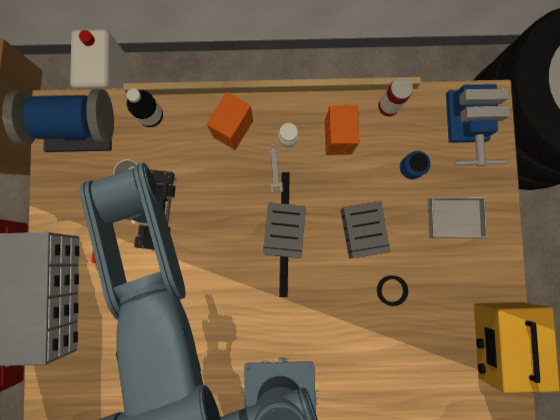

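The stamped crate at (285,230) lies on its side with the line running under its middle (within about 1 mm). The other crate, at (365,229), is clear of the line, and everything else is where it was. I'll hand it in.

```bash
python3 -c "
from plant import job
print(job.hand_in())"
```

```text
the job is handed in; nothing more can be done
None
```

The job is handed in: both crates lie on their sides, the stamped one (the left) is centred over the dispatch line to within about 1 mm, and the unstamped one is clear of it; the hand-in returned no verdict.

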